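# Clamp the fired clay channel for painting

### The arm

A 7-joint arm with a two-finger parallel gripper is mounted at the origin on the work surface. World frame = base frame: x ahead of the robot, y to its left, z up, the work surface at z = 0. Lengths are in m, angles in degrees, forces in N, time in s.
With the tool pointing down it reaches from about 0.425 to 0.95 m from the base axis. Payload 4.7 kg.
Tool frame: the origin (TCP) lies midway between the tips of the shut fingers; the grasp point (between the pads) lies 19 mm behind it; z points along the fingers, y is the line along which they close (so a half turn about z gives the same grasp; the last joint's range is limited). The gripper opens to 87 mm and grips with 3 to 60 N. Pads are 19 mm wide; open, the fingers measure 117 mm over their backs; the gripper's body (75 mm by 190 mm) begins 51 mm behind the grasp point.
Start: joints at [71.339, 26.849, -2.785, 87.806, 1.381, 65.374, -4.715], TCP at [0.197, -0.645, 0.197] pointing down, gripper open.
Joint ranges: [-148.3, 148.3], [-19.14, 114.17], [-79.39, 73.82], [5.75, 140.21], [-59.74, 239.74], [12.07, 113.84], [-152.46, 152.46]. Speed limits (degrees/s): [147.25, 147.25, 180, 180, 180, 180, 180].

### API

Orientations are given as [roll, pitch, yaw] about the fixed x, y, z axes, in that order (R = Rz(yaw) Ry(pitch) Rx(roll)).
In Python, from cell import robot, get_image, camera_params gives the robot as it stands.
- The arm moves only by the tool jog_arm, never from a script. Its argument "rows" is a list of rows, each a list of 2 entries, a list of its own where there are three numbers: the shift along the tool's x, y, z in mm, then the turn about the tool's z in degrees. In form: [[[x, y, z], spin], ...]. A call has exactly 5 rows; each row is the pose to reach, as a shift and turn from the pose commanded when the call began, along the tool's axes at that moment; what a row does not reach only later rows make up. A row lasts 1/12 s, in which the tool goes at most 41.7 mm and 7.16 degrees, less where a joint would pass 70% of its speed; a pose out of reach is approached as far as the arm can. A call with a gripper value outside its range is refused whole. "gripper" is the gripper command: -1 is shut, 1 is fully open, values between are in proportion, set as the call begins (left out, the last holds). The fingers move at their own pace and stop on an object; "newtons" is the grip in N (left out, the last holds). Time passes only in rows, so rows that repeat a pose let the fingers close, or fill a call up. It gives the time, the measured TCP pose, the force, the opening and the grip force at its end, in the units of the state.
- robot.get_obs(): the state, without advancing time (a new reading comes with each control period).
- get_image(name): name is "side" or "top" or "wrist"; returns the picture (384x512x3 uint8, red, green, blue); there is no depth.
- camera_params(name): a dict with "fx", "fy", "cx", "cy" (pixels), "world_from_camera" (4x4, takes a point from camera to world coordinates); the wrist camera has in their place "tool_from_camera" (4x4, takes a point from camera to tool coordinates, whose origin is the TCP and whose axes are the flange's). Camera axes: x right, y down, z forward; pixel columns grow to the right and rows downward; lengths in m; the calibration is good to about 2 mm. A picture is of the moment at which its call begins: read the wrist's pose just before it. camera_params takes no time and is no camera call.
- robot.close_job(): hands the job in; it is judged then, once.
The state is a dict: "t": time; "q": joint angles; "qd": joint speeds; "joint_efforts": joint torques, N m; "tool_pos": TCP position; "orientation": TCP orientation; "ft_force": force on the tool from outside, world axes, zero at the start; "torque": the same for the moment, N m; "width": opening from 0.0 (shut) to 1.0 (fully open); "gripper_force": force on a finger pad.
Only numpy, scipy, OpenCV 4.12 (cv2) and the standard library are available. Lean on these libraries where they do the work, as an engineer would, in place of code of your own. Each camera call takes 0.05 s, during which the arm holds its last target. There are 200 camera calls.

### The job

Slide the fired clay channel along the clamp's board until its end is home against the wooden stop, lying square under the clamp's pad. Then crank the screw down clockwise until the pad meets the channel and snug it by feel, until the knob takes about 7 N more than when it was running free and not much more, or the clay cracks, and let go. Leave the other things on the table alone.

Things in the scene. Friction and masses are not known exactly. Their poses are not given: they have to be found in the camera images.
- clamp: Dark cast-iron screw clamp bolted to a plywood board, fixed; its place and heading vary. Origin: on the vertical screw axis at table height. Its x axis runs along the board towards the stop, z up. Board: x -255 to 105 mm, 125 mm wide, top 18 mm above the table. A column behind the stop (x 66 to 102 mm) carries an arm, 32 mm wide, over to the screw, underside 109 mm above the table.
- stop (a point): Foot of the wooden stop's face: the middle of its 70 mm wide, 24 mm high face, at the board's top. The face is square to the clamp's x axis, looks to -x and lies 40 mm beyond the screw axis.
- channel: Grey fired clay U channel lying legs down: 200 mm long (its x), 50 wide, 42 high, walls 10, about 0.45 kg. Origin: middle of its underside. It starts loose on the board, roughly along it, inner (+x) end 35 to 90 mm short of the stop; home, its origin is 100 mm from the stop. Its outer part, clear of the crank, can be gripped across the 50 mm width or pushed.
- screw: The steel screw and all it carries. Origin on its axis, 110 mm above the table at crank joint 0; sinks 16 mm a turn. Below it a sprung, rubber-faced round pad, 34 mm across, on a foot screwed out by an unmeasured amount that differs by up to 11 mm: at crank joint 0 the pad's face is 74 to 85 mm above the table (channel top: 60 mm). After contact its push grows about 100 N per rad of crank.
- crank (a joint): Crank angle about the screw axis, rad; grows clockwise seen from above, which lowers the pad 2.55 mm per rad. Starts between 0 and 2 and stays where it is left. Running free it drags with 0.56 N m, about 11 N at the moving knob; each further newton at the knob means about 20 N between pad and channel. Snug is about 140 N; below 70 N is loose, above 200 N overtight, above 230 N it cracks.
- knob (a point): Middle of the crank's upright wooden knob: 22 mm across, 42 mm tall, 50 mm out from the screw axis. It spins freely about its own upright axis, so it can be held from above and carried round in circles without turning the hand. This point is 24 mm above the knob's foot, 18 mm below its top, 217 mm above the table at crank joint 0; it sinks with the screw.
- jar: Bystander: closed glass jar, 60 mm across, 75 mm high, beside the board.
- rib: Bystander: round wooden disc, 70 mm across, 6 mm thick, beside the board.
- knife: Bystander: wooden spatula 190 mm long.
- brush: Bystander: brush 180 mm long.
- mug: Bystander: white mug, 76 mm across, 90 mm high.
- tile: Bystander: terracotta tile 80 x 80 x 12 mm.
- tube: Bystander: aluminium tube 42 mm across, 260 mm long, lying down.
- boss_top (a point): On the screw axis, at the top of the clamp arm's round nut boss (42 mm across), 151 mm above the table. Fixed to the clamp. The crank turns above it.
There are look-alikes about, which are no part of the job. What is shaped like the channel but pink is not meant.

How it is judged:
By the outcome, as a careful person would: the job done as asked, in the order asked, and still so for the second after the job is handed in, with the robot touching nothing.
It also fails if it takes over 67 s, if anything falls off the work surface, if the arm or the gripper's body presses on something with over 40 N, if the wrist force passes 120 N, or if a joint passes its speed limit or range.

## Working session

There is one attempt and no reset: what is moved stays moved. The work goes in short steps, Python scripts to look and compute and a tool call to move; the robot and the scene stay as the last step left them, time stands still between calls to the robot, and variables do not carry over. Pictures are saved under pics/ and viewed, at most 10 in all, crops included, and the job is handed in when it is done.

Besides the shell and the picture viewer there is one more tool, called after ">>>" as name(argument=value, ...) on one line, values as JSON. jog_arm: Moves the arm, as the interface text tells. Its arguments: {"type":"object","properties":{"rows":{"type":"array"},"gripper":{"type":"number"},"newtons":{"type":"number"}},"required":["rows"]}

```bash
mkdir -p pics; ls
python3 - <<'E'
from cell import robot,get_image,camera_params
import cv2,json
for n in("top","side"):
    im=get_image(n);cv2.imwrite(f"pics/{n}0.png",cv2.resize(im[:,:,::-1],(800,600),interpolation=cv2.INTER_CUBIC))
    p=camera_params(n);print(n,p)
o=robot.get_obs();print(o)
print(camera_params("wrist"))
E
```

```text
pics
top {'fx': 367.04351119096515, 'fy': 367.04351119096515, 'cx': 257.000109298895, 'cy': 201.30418048942957, 'world_from_camera': array([[ 0.01074956, -0.99436351,  0.10547823,  0.41191272],
       [-0.99987238, -0.00944216,  0.01288646, -0.04426128],
       [-0.01181788, -0.10560329, -0.99433811,  1.26217552],
       [ 0.        ,  0.        ,  0.        ,  1.        ]])}
side {'fx': 445.7272327399339, 'fy': 445.7272327399339, 'cx': 253.34444134007964, 'cy': 195.72046568701614, 'world_from_camera': array([[-0.97740969, -0.14412967,  0.15458635,  0.26903374],
       [-0.21134672,  0.67236574, -0.709406  ,  1.00765054],
       [-0.00169211, -0.72605162, -0.68763812,  1.16067789],
       [ 0.        ,  0.        ,  0.        ,  1.        ]])}
{'t': 0.1, 'q': array([71.33781539, 26.89246759, -2.78491873, 87.86794429,  1.3804295 ,
       65.37604528, -4.71606956]), 'qd': array([-0.04473032, -0.08405121,  0.04164698, -0.17251727,  0.0183064 ,
       -0.03661975,  0.09678875]), 'joint_efforts': array([ 7.58348542e-04, -5.09171677e+01, -8.09804653e-02, -2.36829114e+01,
       -6.14419347e-02,  3.44632077e-02,  6.24770337e-05]), 'tool_pos': array([ 0.19726536, -0.64490372,  0.19609914]), 'orientation': array([-1.79897123e+02,  3.03654338e-03,  1.70077866e+01]), 'ft_force': array([0.31454365, 0.51137989, 0.32724863]), 'torque': array([-0.04326467,  0.02516322,  0.02940865]), 'gripper_force': 0.0, 'width': 0.9980337708975126}
{'fx': 278.8595264375835, 'fy': 278.8595264375835, 'cx': 256.084127581282, 'cy': 190.92220310662663, 'tool_from_camera': array([[-1.49401786e-04, -9.66187368e-01, -2.57840934e-01,
         7.10984425e-02],
       [ 9.99999897e-01, -3.36025007e-05, -4.53517823e-04,
        -1.82555819e-04],
       [ 4.29519091e-04, -2.57840975e-01,  9.66187273e-01,
        -1.88011545e-01],
       [ 0.00000000e+00,  0.00000000e+00,  0.00000000e+00,
         1.00000000e+00]])}
```

View pics/top0.png

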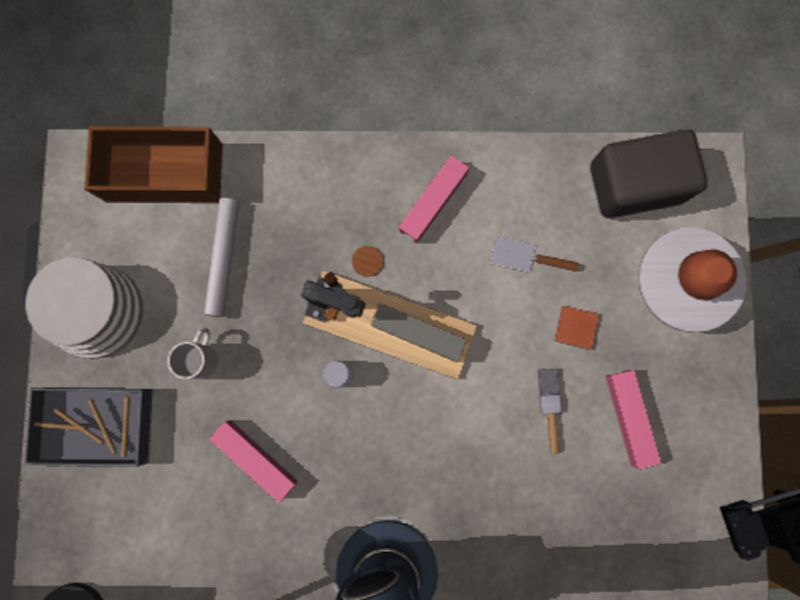

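View pics/side0.png

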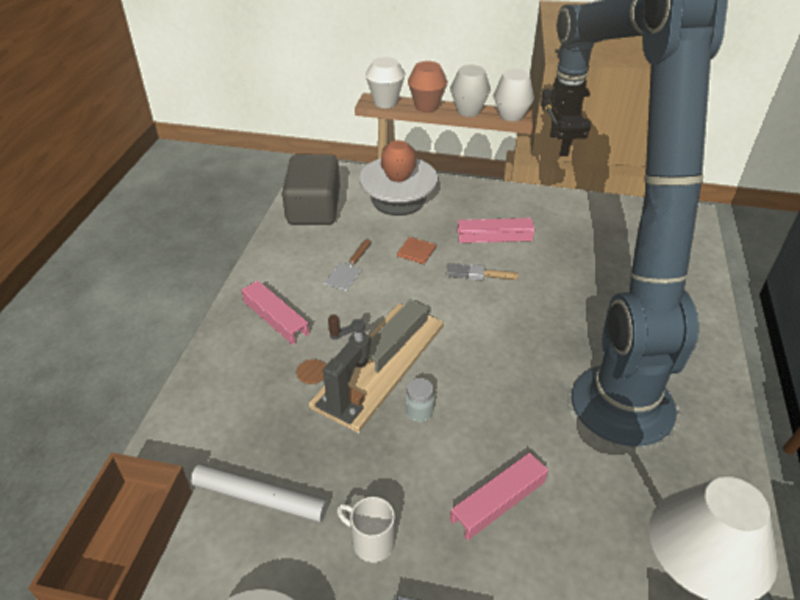

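The top view shows the clamp at about (335,300), with the stop end of the board on the left. The grey channel runs from (372,318) to (468,355), the rib is at (368,261) and the jar at (337,374). The side view shows the knob at about (334,326).

Run:
```python
import cv2,numpy as np
t=cv2.imread("pics/top0.png");s=cv2.imread("pics/side0.png")
a=t[260:385,295:490];cv2.imwrite("pics/topc.png",cv2.resize(a,None,fx=4,fy=4,interpolation=cv2.INTER_CUBIC))
b=s[290:440,295:455];cv2.imwrite("pics/sidec.png",cv2.resize(b,None,fx=4,fy=4,interpolation=cv2.INTER_CUBIC))
```

```text
(no output)
```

View pics/topc.png

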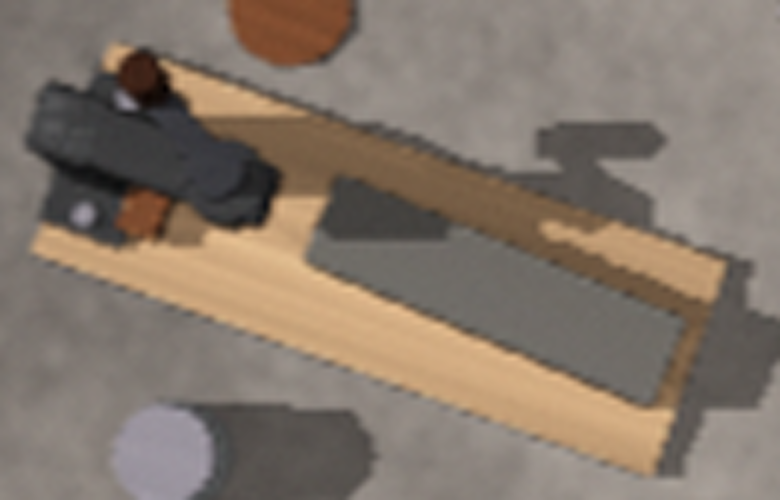

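View pics/sidec.png

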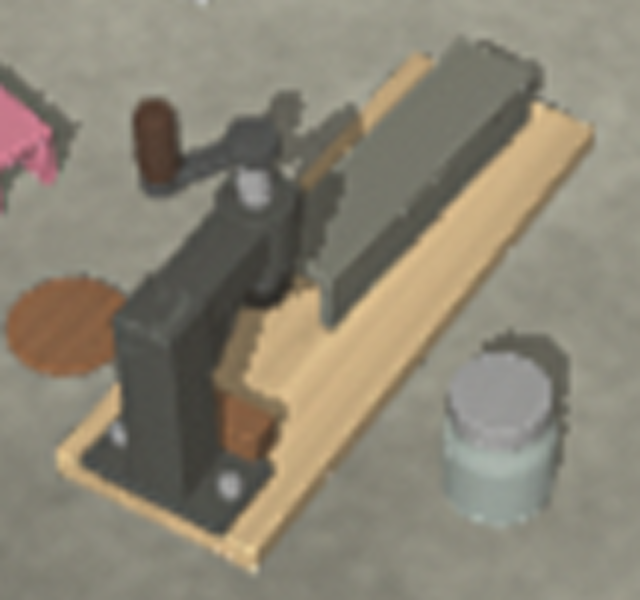

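The top crop shows the board corners at (112,42), (33,253), (657,474) and (726,262). The channel top corners are at (335,178), (308,262), (650,404) and (686,320), and the knob is at (142,70). In the side crop the knob middle is at (157,140).

```bash
cat > h.py <<'E'
import numpy as np
from cell import robot,get_image,camera_params
from scipy.spatial.transform import Rotation as R
def T_wrist():
    o=robot.get_obs();T=np.eye(4);T[:3,:3]=R.from_euler('xyz',o['orientation'],degrees=True).as_matrix();T[:3,3]=o['tool_pos'];return T
def ray(n,u,v,T=None):
    p=camera_params(n);M=p['world_from_camera'] if n!='wrist' else T@p['tool_from_camera']
    d=M[:3,:3]@np.array([(u-p['cx'])/p['fx'],(v-p['cy'])/p['fy'],1]);return M[:3,3],d
def at(n,u,v,z,T=None):
    c,d=ray(n,u,v,T);return c+d*(z-c[2])/d[2]
E
python3 - <<'E'
from h import *
np.set_printoptions(precision=4,suppress=True)
f=lambda u,o:(o+(u+.5)/4)*.64-.5
top=lambda u,v,z:at('top',f(u,295),f(v,260),z)
side=lambda u,v,z:at('side',f(u,295),f(v,290),z)
tl,bl,br,tr=[top(*c,.018)[:2] for c in((112,42),(33,253),(657,474),(726,262))]
print(tl,bl,br,tr,[np.linalg.norm(a-b) for a,b in((tl,tr),(bl,br),(tl,bl),(tr,br))])
for a in((tl-tr),(bl-br)):print('head',np.degrees(np.arctan2(a[1],a[0])))
for a in((tl-bl),(tr-br)):print('head',np.degrees(np.arctan2(a[1],a[0]))+90)
c=(tl+bl+br+tr)/4
h=np.mean([np.degrees(np.arctan2(a[1],a[0])) for a in(tl-tr,bl-br)])
ax=np.array([np.cos(np.radians(h)),np.sin(np.radians(h))])
scr=c+.075*ax
print('centre',c,'head',h,'screw',scr,'stop',scr+.04*ax)
C=[top(*c,.060)[:2] for c in((335,178),(308,262),(650,404),(686,320))]
print(C)
cc=sum(C)/4
for a in(C[0]-C[3],C[1]-C[2]):print(np.degrees(np.arctan2(a[1],a[0])),np.linalg.norm(a))
n=np.array([-ax[1],ax[0]])
print('chan',cc,'rel',(cc-scr)@ax,(cc-scr)@n)
for q in [side(235,555,.018),side(592,132,.018)]:print('side corner',q)
for q in [side(240,570,0.0)]:print(q)
c1,d1=ray('top',f(142,295),f(66,260));c2,d2=ray('side',f(157,295),f(103,290))
A=np.c_[d1,-d2];s=np.linalg.lstsq(A,c2-c1,rcond=None)[0]
k1=c1+d1*s[0];k2=c2+d2*s[1];print('knob top',k1,k2, 'dist',np.linalg.norm(k1[:2]-scr),'rel',(k1[:2]-scr)@ax,(k1[:2]-scr)@n)
E
```

```text
[0.6413 0.1475] [0.5242 0.1877] [ 0.4079 -0.1525] [ 0.5229 -0.1899] [np.float64(0.3575574405203076), np.float64(0.35948875278341674), np.float64(0.12383087080651267), np.float64(0.1208942855707818)]
head 70.66589224330012
head 71.13844014625954
head 71.04392393419452
head 71.96273236033377
centre [ 0.5241 -0.0018] head 70.90216619477982 screw [0.5486 0.0691] stop [0.5617 0.1069]
[array([0.5617, 0.0212]), array([0.517 , 0.0347]), array([ 0.4444, -0.1451]), array([ 0.4884, -0.164 ])]
68.41187058559464 0.19908851409741737
68.00266862091179 0.19397692880172898
chan [ 0.5029 -0.0633] rel -0.14007526569049208 -0.00010771303384624638
side corner [0.5344 0.1967 0.018 ]
side corner [ 0.4083 -0.1392  0.018 ]
[0.5337 0.1925 0.    ]
knob top [0.5907 0.1004 0.2328] [0.5887 0.1001 0.2324] dist 0.05250089735870835 rel 0.04340066839748304 -0.029541939782643696
```

>>> jog_arm(rows=[[[30,-29,0],-5],[[60,-58,0],-10],[[90,-88,0],-15],[[120,-118,0],-20],[[150,-147,0],-25]], gripper=1)

```text
t: 0.52
tool_pos: [0.2974, -0.4604, 0.1967]
orientation: [-180.0, 0.0, 42.2]
ft_force: [1.2, 0.0, 0.9]
width: 0.998
gripper_force: 0.0
```

>>> jog_arm(rows=[[[36,-13,0],-5],[[71,-26,0],-10],[[107,-38,0],-15],[[143,-51,0],-20],[[178,-64,0],-26]])

```text
t: 0.93
tool_pos: [0.3869, -0.2939, 0.1969]
orientation: [-180.0, 0.0, 68.3]
ft_force: [0.2, 0.4, 0.3]
width: 0.998
gripper_force: 0.0
```

>>> jog_arm(rows=[[[38,4,0],0],[[76,9,0],0],[[115,13,0],0],[[155,18,0],0],[[192,22,0],0]])

```text
t: 1.35
tool_pos: [0.4793, -0.1239, 0.197]
orientation: [180.0, 0.0, 68.0]
ft_force: [1.2, -1.3, -0.4]
width: 0.999
gripper_force: 0.0
```

Run:
```python
from h import *
import cv2
T=T_wrist();np.save('T1.npy',T);im=get_image('wrist')
cv2.imwrite("pics/w1.png",cv2.resize(im[:,:,::-1],(800,600),interpolation=cv2.INTER_CUBIC))
o=robot.get_obs();print(o['tool_pos'],o['orientation'],o['q'])
```

```text
[ 0.48307139 -0.11542147  0.19763863] [179.8846643   -0.3740932   68.64817936] [ 35.31872626  12.47084859 -30.57108277 110.25658782   6.98309506
  58.93594275 -19.60232102]
```

View pics/w1.png

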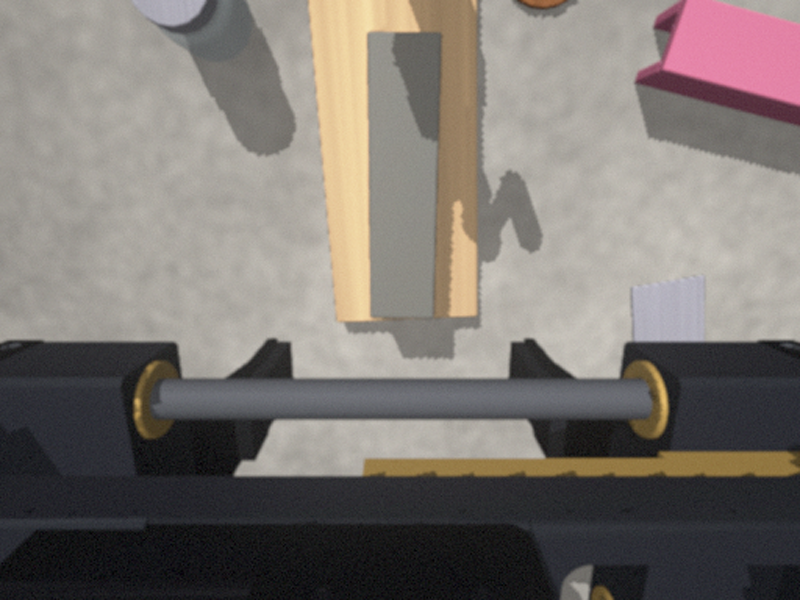

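The wrist view shows the channel's top corners at (368,32), (441,32), (434,318) and (371,316). The board's outer corners are at (337,321) and (478,316).

Run:
```python
from h import *
np.set_printoptions(precision=4,suppress=True)
T=np.load('T1.npy');print(T[:3,3])
f=lambda u:(u+.5)*.64-.5
w=lambda u,v,z:at('wrist',f(u),f(v),z,T)[:2]
C=[w(*c,.06) for c in((368,32),(441,32),(434,318),(371,316))]
for a in(C[0]-C[3],C[1]-C[2]):print(np.degrees(np.arctan2(a[1],a[0])),np.linalg.norm(a))
print(C,sum(C)/4)
B=[w(*c,.018) for c in((337,321),(478,316))];print(B,'mid',sum(B)/2, np.linalg.norm(B[0]-B[1]))
e=w(313,20,.018);print('left edge head',np.degrees(np.arctan2(*(e-B[0])[::-1])));e=w(482,20,.018);print('right',np.degrees(np.arctan2(*(e-B[1])[::-1])))
o=robot.get_obs();print(o['tool_pos'],o['orientation'],o['q'])
```

```text
[ 0.4793 -0.1239  0.197 ]
67.60249367592736 0.197192294764295
67.82065001144657 0.19883555628948912
[array([0.5225, 0.0392]), array([0.5674, 0.0211]), array([ 0.4923, -0.163 ]), array([ 0.4473, -0.1431])] [ 0.5074 -0.0614]
[array([ 0.41  , -0.1471]), array([ 0.5272, -0.1894])] mid [ 0.4686 -0.1682] 0.12451381973545109
left edge head 70.22362958642611
right 69.91035159091167
[ 0.4831 -0.1154  0.1976] [179.8847  -0.3741  68.6482] [ 35.3187  12.4708 -30.5711 110.2566   6.9831  58.9359 -19.6023]
```

>>> jog_arm(rows=[[[2,1,35],0],[[2,1,75],0],[[2,1,115],0],[[2,1,148],0],[[2,1,166],0]])

```text
t: 1.82
tool_pos: [0.4773, -0.1243, 0.0272]
orientation: [-179.6, 0.1, 68.0]
ft_force: [0.4, -0.1, 1.3]
width: 1.0
gripper_force: 0.0
```

>>> jog_arm(rows=[[[0,0,0],0],[[0,0,0],0],[[0,0,0],0],[[0,0,0],0],[[0,0,0],0]], gripper=-1, newtons=15)

```text
t: 2.23
tool_pos: [0.4818, -0.125, 0.0326]
orientation: [179.8, -0.0, 68.0]
ft_force: [-0.5, -0.6, 0.1]
width: 0.702
gripper_force: 0.0
```

>>> jog_arm(rows=[[[0,0,0],0],[[0,0,0],0],[[0,0,0],0],[[0,0,0],0],[[0,0,0],0]])

```text
t: 2.65
tool_pos: [0.4807, -0.1248, 0.0319]
orientation: [180.0, 0.0, 68.0]
ft_force: [-2.4, 1.3, 6.4]
width: 0.566
gripper_force: 15.0
```

>>> jog_arm(rows=[[[5,0,0],0],[[13,0,0],-1],[[22,0,0],-1],[[30,-1,0],-2],[[38,-1,0],-2.7]])

```text
t: 3.07
tool_pos: [0.4938, -0.0924, 0.0319]
orientation: [179.9, 0.3, 70.6]
ft_force: [-2.5, -8.0, 6.2]
width: 0.566
gripper_force: 15.0
```

>>> jog_arm(rows=[[[8,-1,0],0],[[16,-1,0],0],[[23,-2,0],0],[[29,-3,0],0],[[33,-3,0],0]])

```text
t: 3.48
tool_pos: [0.5018, -0.06, 0.0319]
orientation: [179.9, 0.3, 70.6]
ft_force: [-3.6, -7.7, 8.0]
width: 0.565
gripper_force: 15.0
```

Run:
```python
from h import *
import cv2
T=T_wrist();np.save('T2.npy',T);im=get_image('wrist')
t=get_image('top')[160:260,180:330]
a=cv2.resize(im[:,:,::-1],(512,384))[:300]
b=cv2.resize(t[:,:,::-1],None,fx=4,fy=4,interpolation=cv2.INTER_CUBIC)[:,:600]
c=np.zeros((600,800,3),np.uint8);c[:200,:400]=cv2.resize(im[:,:,::-1],(400,300))[:200];c[200:600,:600]=b
cv2.imwrite("pics/m2.png",c)
o=robot.get_obs();print(o['tool_pos'],o['orientation'],o['ft_force'],o['gripper_force'])
```

```text
[ 0.50215022 -0.05916362  0.03191142] [179.92363311   0.19046173  70.63832589] [-2.01772068 -4.61849424  6.16036179] 15.00476449728012
```

View pics/m2.png

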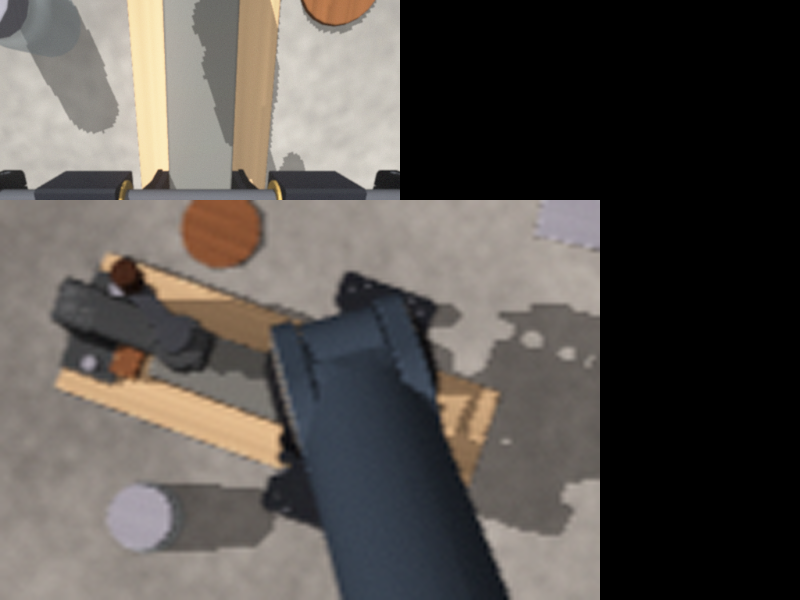

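The upper crop shows the channel lying along the board, about 2–3 mm left of its centreline. The lower crop shows its end about under the boss, just short of the stop.

>>> jog_arm(rows=[[[2,1,0],0],[[4,1,0],0],[[6,2,0],0],[[8,2,0],0],[[8,2,0],0]])

```text
t: 4.0
tool_pos: [0.5055, -0.054, 0.0319]
orientation: [-180.0, 0.4, 70.6]
ft_force: [-3.0, -7.3, 9.4]
width: 0.57
gripper_force: 15.0
```

Run:
```python
from h import *
import cv2
T=T_wrist();np.save('T3.npy',T);im=get_image('wrist')
cv2.imwrite("pics/w3.png",cv2.resize(im[:250,100:400,::-1],None,fx=2.4,fy=2.4,interpolation=cv2.INTER_CUBIC))
o=robot.get_obs();print(o['tool_pos'],o['orientation'],o['ft_force'],o['gripper_force'])
```

```text
[ 0.50548773 -0.05405267  0.03187198] [-179.99055991    0.35247143   70.59538891] [-3.1243396  -7.75130334 10.09656543] 14.99838799238205
```

View pics/w3.png

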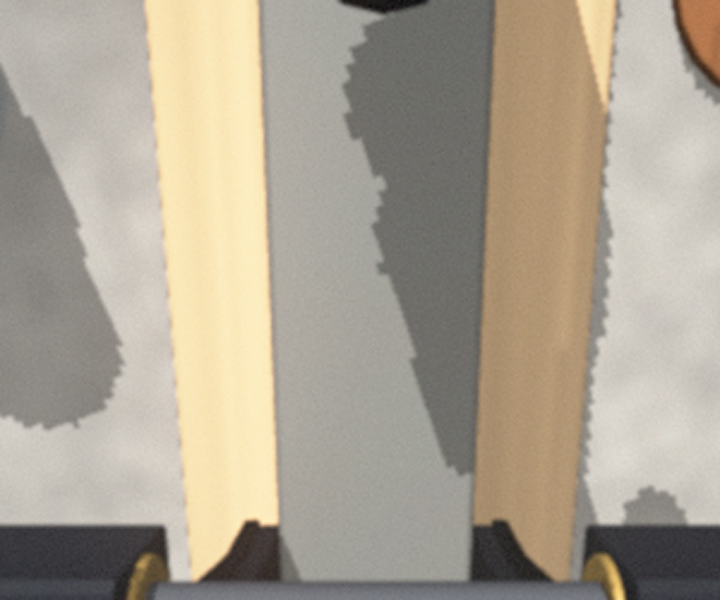

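The channel is parallel to the board and about 2 mm left of both the board's mid-line and the pad, whose foot shows at (384,0).

>>> jog_arm(rows=[[[1,1,0],0],[[2,2,0],0],[[3,2,0],0],[[4,2,0],0],[[4,2,0],0]])

```text
t: 4.47
tool_pos: [0.5075, -0.0515, 0.0318]
orientation: [-179.9, 0.5, 70.6]
ft_force: [-4.8, -8.6, 11.7]
width: 0.566
gripper_force: 15.0
```

>>> jog_arm(rows=[[[1,0,0],0],[[1,0,0],0],[[2,0,0],0],[[2,0,0],0],[[2,0,0],0]])

```text
t: 4.88
tool_pos: [0.5085, -0.0498, 0.0318]
orientation: [-179.9, 0.4, 70.6]
ft_force: [-5.5, -8.7, 11.7]
width: 0.568
gripper_force: 15.0
```

>>> jog_arm(rows=[[[1,0,-0.5],0],[[2,0,-0.5],0],[[3,0,-0.5],0],[[3,0,-0.5],0],[[3,0,-0.5],0]])

```text
t: 5.3
tool_pos: [0.5087, -0.0493, 0.0318]
orientation: [-179.9, 0.6, 70.5]
ft_force: [-5.1, -11.9, 8.6]
width: 0.567
gripper_force: 15.0
```

>>> jog_arm(rows=[[[1,0,0],0],[[1,0,0],0],[[2,0,0],0],[[2,0,0],0],[[2,0,0],0]])

```text
t: 5.72
tool_pos: [0.5087, -0.0492, 0.0318]
orientation: [-179.8, 0.8, 70.4]
ft_force: [-6.0, -15.0, 10.0]
width: 0.567
gripper_force: 15.0
```

>>> jog_arm(rows=[[[-1,0,0],0],[[-2,0,0],0],[[-2,0,0],0],[[-2,0,0],0],[[-2,0,0],0]])

```text
t: 6.13
tool_pos: [0.5087, -0.0492, 0.0318]
orientation: [-179.9, 0.6, 70.5]
ft_force: [-5.2, -12.8, 8.3]
width: 0.571
gripper_force: 15.0
```

>>> jog_arm(rows=[[[0,0,0],0],[[0,0,0],0],[[0,0,0],0],[[0,0,0],0],[[0,0,0],0]], gripper=0.9)

```text
t: 6.55
tool_pos: [0.5115, -0.0414, 0.0315]
orientation: [180.0, -0.0, 70.8]
ft_force: [0.9, 0.9, 0.3]
width: 0.863
gripper_force: 0.0
```

>>> jog_arm(rows=[[[0,0,-5],0],[[0,0,-20],0],[[-10,0,-50],0],[[-30,0,-90],0],[[-50,0,-130],0]])

```text
t: 6.97
tool_pos: [0.495, -0.086, 0.1573]
orientation: [-179.9, -0.0, 70.9]
ft_force: [1.6, -1.2, 1.2]
width: 0.949
gripper_force: 0.0
```

>>> jog_arm(rows=[[[0,0,-40],0],[[0,0,-80],0],[[0,0,-100],0],[[0,0,-100],0],[[0,0,-100],0]])

```text
t: 7.38
tool_pos: [0.4962, -0.0865, 0.2575]
orientation: [179.8, -0.0, 70.7]
ft_force: [-1.0, 0.1, -0.2]
width: 0.953
gripper_force: 0.0
```

Run:
```python
from h import *
import cv2
T=T_wrist();np.save('T4.npy',T);im=get_image('wrist')
cv2.imwrite("pics/w4.png",cv2.resize(im[:230,100:400,::-1],None,fx=2.6,fy=2.6,interpolation=cv2.INTER_CUBIC))
o=robot.get_obs();print(o['tool_pos'],o['orientation'],o['q'])
```

```text
[ 0.4951881  -0.08652675  0.25587441] [-1.79987266e+02  2.14584250e-02  7.07318716e+01] [ 32.83091914  10.12217777 -31.50426798 104.8938865    5.76233173
  66.57619046 -19.84139917]
```

View pics/w4.png

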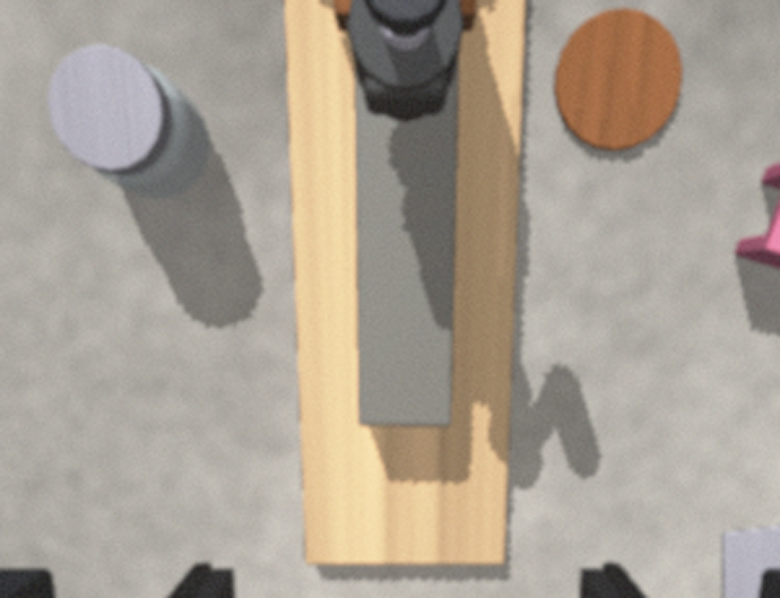

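The channel is centred on the board: its outer edge is at row 424 from (361) to (449), and the board's end is at row 563 from (306) to (504). The boss is at about (406,40).

Run:
```python
from h import *
np.set_printoptions(precision=4,suppress=True)
T=np.load('T4.npy');f=lambda u,o:o+(u+.5)/2.6-.5
w=lambda u,v,z:at('wrist',f(u,100),f(v,0),z,T)[:2]
B=(w(306,563,.018)+w(504,563,.018))/2;C=(w(361,424,.06)+w(449,424,.06))/2
F=(w(285,0,.018)+w(527,0,.018))/2;h=F-B;H=np.degrees(np.arctan2(h[1],h[0]));u=h/np.linalg.norm(h)
n=np.array([-u[1],u[0]])
print(B,C,'head',H,'end gap',(C-B)@u,'lat',(C-B)@n,'screw',B+.255*u)
G=(w(357,130,.06)+w(459,130,.06))/2;print('chan head',np.degrees(np.arctan2(*(G-C)[::-1])))
# from contact: tool at home; knob in top/side crops
f2=lambda u,o:(o+(u+.5)/4)*.64-.5
for s in (np.array([.5486,.0691]),B+.255*u):
  for z in(.236,.233,.230):
    k=at('top',f2(142,295),f2(69,260),z)[:2];k2=at('side',f2(157,295),f2(103,290),z)[:2];print(z,k,k2,np.linalg.norm(k-s),'angle',np.degrees(np.arctan2(*(k-s)[::-1])))
```

```text
[ 0.4682 -0.1674] [ 0.4993 -0.0783] head 70.58980740528109 end gap 0.09439018869835358 lat 0.00023885168666600747 screw [0.5529 0.0731]
chan head 70.10556580162894
0.236 [0.5888 0.1   ] [0.5874 0.1037] 0.050659413301985985 angle 37.516895936789915
0.233 [0.5893 0.1004] [0.5884 0.1007] 0.05132629904766722 angle 37.538674109573364
0.23 [0.5898 0.1008] [0.5895 0.0978] 0.051993192018571714 angle 37.55989360796958
0.236 [0.5888 0.1   ] [0.5874 0.1037] 0.04481717503224808 angle 36.84554123237239
0.233 [0.5893 0.1004] [0.5884 0.1007] 0.04548379090596717 angle 36.87995833921694
0.23 [0.5898 0.1008] [0.5895 0.0978] 0.04615042271750818 angle 36.913381164089294
```

The channel end gap reads 94.4 mm against 95 mm expected, so it is home and square. Next I'll look at the knob from above.

>>> jog_arm(rows=[[[30,5,0],0],[[65,11,0],0],[[100,18,0],0],[[130,24,0],0],[[150,27,0],0]])

```text
t: 7.85
tool_pos: [0.5705, 0.0495, 0.2538]
orientation: [-179.8, -0.0, 70.9]
ft_force: [0.3, 0.9, 0.7]
width: 0.951
gripper_force: 0.0
```

>>> jog_arm(rows=[[[0,0,0],0],[[0,0,0],0],[[0,0,0],0],[[0,0,0],0],[[0,0,0],0]])

```text
t: 8.27
tool_pos: [0.5702, 0.0444, 0.2557]
orientation: [-180.0, 0.1, 70.6]
ft_force: [0.4, 0.1, 0.5]
width: 0.952
gripper_force: 0.0
```

Run:
```python
from h import *
import cv2
T=T_wrist();np.save('T5.npy',T);im=get_image('wrist')
cv2.imwrite("pics/w5.png",cv2.resize(im[:250,100:400,::-1],None,fx=2.4,fy=2.4,interpolation=cv2.INTER_CUBIC))
o=robot.get_obs();print(o['tool_pos'],o['orientation'],o['q'])
```

```text
[0.57035417 0.04459001 0.25589711] [-1.79993155e+02  4.73210425e-02  7.05950564e+01] [ 18.78869674  17.95856606 -34.90618602  96.29484003  10.91679272
  69.20216029 -38.11496524]
```

View pics/w5.png

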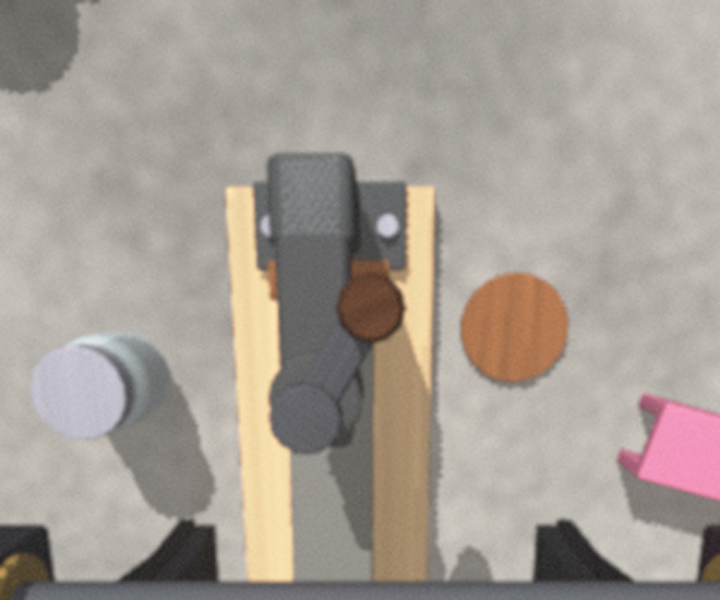

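The wrist view shows the knob top at (371,305) and the crank hub at (305,415).

Run:
```python
from h import *
np.set_printoptions(precision=4,suppress=True)
T=np.load('T5.npy');f=lambda u,o:o+(u+.5)/2.4-.5
w=lambda u,v,z:at('wrist',f(u,100),f(v,0),z,T)[:2]
k=w(371,305,.232);print('knob',k)
for z in(.19,.2,.205):
  s=w(305,415,z);print('hub',z,s,np.linalg.norm(k-s),np.degrees(np.arctan2(*(k-s)[::-1])))
B=(w(226,186,.018)+w(435,186,.018))/2;print('board inner end',B)
N=(w(248,575,.018)+w(428,575,.018))/2;d=B-N;u=d/np.linalg.norm(d);print('head',np.degrees(np.arctan2(d[1],d[0])),'screw',B-.105*u)
rel=T[:3,:3].T@np.r_[k-T[:2,3],0];print('knob in tool axes mm',rel*1e3)
```

```text
knob [0.5905 0.1047]
hub 0.19 [0.5519 0.0729] 0.050019486721822055 39.54614372476028
hub 0.2 [0.5536 0.0744] 0.04776345276963686 39.416413216581276
hub 0.205 [0.5544 0.0751] 0.04663553428271995 39.34684127341505
board inner end [0.587  0.1708]
head 70.76665078492721 screw [0.5524 0.0717]
knob in tool axes mm [63.6357 -0.9066 -0.0711]
```

>>> jog_arm(rows=[[[20,0,0],0],[[40,0,0],0],[[57,-1,0],0],[[64,-1,0],0],[[64,-1,0],0]])

```text
t: 8.73
tool_pos: [0.5908, 0.1081, 0.2562]
orientation: [-180.0, -0.0, 70.8]
ft_force: [0.3, -0.5, 0.4]
width: 0.954
gripper_force: 0.0
```

>>> jog_arm(rows=[[[0,0,12],0],[[0,0,30],0],[[0,0,45],0],[[0,0,55],0],[[0,0,57],0]])

```text
t: 9.15
tool_pos: [0.5894, 0.1044, 0.1963]
orientation: [-179.8, 0.2, 70.6]
ft_force: [0.2, -0.7, 0.7]
width: 0.951
gripper_force: 0.0
```

>>> jog_arm(rows=[[[0,0,0],0],[[0,0,0],0],[[0,0,0],0],[[0,0,0],0],[[0,0,0],0]], gripper=-1, newtons=40)

```text
t: 9.57
tool_pos: [0.5913, 0.1068, 0.1998]
orientation: [179.9, -0.0, 70.7]
ft_force: [0.2, 0.6, -1.1]
width: 0.659
gripper_force: 0.0
```

>>> jog_arm(rows=[[[0,0,0],0],[[0,0,0],0],[[0,0,0],0],[[0,0,0],0],[[0,0,0],0]])

```text
t: 9.98
tool_pos: [0.5909, 0.1067, 0.1991]
orientation: [180.0, 0.0, 70.7]
ft_force: [-0.3, 0.1, -0.5]
width: 0.28
gripper_force: 0.0
```

>>> jog_arm(rows=[[[0,0,0],0],[[0,0,0],0],[[0,0,0],0],[[0,0,0],0],[[0,0,0],0]])

```text
t: 10.4
tool_pos: [0.5907, 0.1067, 0.1991]
orientation: [-180.0, 0.0, 70.7]
ft_force: [-1.6, 1.5, 0.7]
width: 0.224
gripper_force: 40.0
```

```bash
cat > circ.py <<'E'
import numpy as np,sys
a,step,n=map(float,sys.argv[1:4])
for k in range(int(n)):
    r=[]
    for i in range(1,6):
        b=a+step*i/5;r.append([[round(50*(np.cos(b)-np.cos(a)),1),round(50*(np.sin(b)-np.sin(a)),1),round(2.55*step*i/5,1)],0])
    print(round(a,2),r);a+=step
E
python3 circ.py 0.53 0.6 20
```

```text
0.53 [[[np.float64(-3.3), np.float64(5.0), 0.3], 0], [[np.float64(-7.2), np.float64(9.5), 0.6], 0], [[np.float64(-11.7), np.float64(13.6), 0.9], 0], [[np.float64(-16.5), np.float64(17.1), 1.2], 0], [[np.float64(-21.8), np.float64(19.9), 1.5], 0]]
1.13 [[[np.float64(-5.6), np.float64(2.2), 0.3], 0], [[np.float64(-11.4), np.float64(3.8), 0.6], 0], [[np.float64(-17.3), np.float64(4.6), 0.9], 0], [[np.float64(-23.3), np.float64(4.7), 1.2], 0], [[np.float64(-29.3), np.float64(4.1), 1.5], 0]]
1.73 [[[np.float64(-5.9), np.float64(-1.3), 0.3], 0], [[np.float64(-11.5), np.float64(-3.3), 0.6], 0], [[np.float64(-16.9), np.float64(-6.0), 0.9], 0], [[np.float64(-21.9), np.float64(-9.2), 1.2], 0], [[np.float64(-26.5), np.float64(-13.1), 1.5], 0]]
2.33 [[[np.float64(-4.1), np.float64(-4.4), 0.3], 0], [[np.float64(-7.6), np.float64(-9.2), 0.6], 0], [[np.float64(-10.6), np.float64(-14.4), 0.9], 0], [[np.float64(-12.9), np.float64(-20.0), 1.2], 0], [[np.float64(-14.5), np.float64(-25.8), 1.5], 0]]
2.93 [[[np.float64(-0.9), np.float64(-5.9), 0.3], 0], [[np.float64(-1.1), np.float64(-11.9), 0.6], 0], [[
[... 3122 characters left out ...]
.float64(-1.2), 0.3], 0], [[np.float64(11.8), np.float64(-1.7), 0.6], 0], [[np.float64(17.8), np.float64(-1.5), 0.9], 0], [[np.float64(23.8), np.float64(-0.6), 1.2], 0], [[np.float64(29.5), np.float64(1.0), 1.5], 0]]
11.33 [[[np.float64(5.5), np.float64(2.3), 0.3], 0], [[np.float64(10.8), np.float64(5.3), 0.6], 0], [[np.float64(15.6), np.float64(8.8), 0.9], 0], [[np.float64(20.0), np.float64(12.9), 1.2], 0], [[np.float64(23.8), np.float64(17.5), 1.5], 0]]
11.93 [[[np.float64(3.3), np.float64(5.0), 0.3], 0], [[np.float64(5.9), np.float64(10.4), 0.6], 0], [[np.float64(7.9), np.float64(16.1), 0.9], 0], [[np.float64(9.2), np.float64(21.9), 1.2], 0], [[np.float64(9.8), np.float64(27.9), 1.5], 0]]
```

>>> jog_arm(rows=[[[-3.3,5,0.3],0],[[-7.2,9.5,0.6],0],[[-11.7,13.6,0.9],0],[[-16.5,17.1,1.2],0],[[-21.8,19.9,1.5],0]])

```text
t: 10.82
tool_pos: [0.601, 0.0862, 0.198]
orientation: [-179.7, -0.5, 71.0]
ft_force: [-2.8, 10.9, 0.0]
width: 0.227
gripper_force: 40.0
```

>>> jog_arm(rows=[[[-5.6,2.2,0.3],0],[[-11.4,3.8,0.6],0],[[-17.3,4.6,0.9],0],[[-23.3,4.7,1.2],0],[[-29.3,4.1,1.5],0]])

```text
t: 11.23
tool_pos: [0.5989, 0.0568, 0.1966]
orientation: [179.8, -0.6, 70.9]
ft_force: [6.7, 9.6, -4.4]
width: 0.226
gripper_force: 40.0
```

>>> jog_arm(rows=[[[-5.9,-1.3,0.3],0],[[-11.5,-3.3,0.6],0],[[-16.9,-6,0.9],0],[[-21.9,-9.2,1.2],0],[[-26.5,-13.1,1.5],0]])

```text
t: 11.65
tool_pos: [0.5798, 0.033, 0.195]
orientation: [179.6, -0.5, 70.8]
ft_force: [10.3, 5.5, -7.7]
width: 0.23
gripper_force: 40.0
```

>>> jog_arm(rows=[[[-4.1,-4.4,0.3],0],[[-7.6,-9.2,0.6],0],[[-10.6,-14.4,0.9],0],[[-12.9,-20,1.2],0],[[-14.5,-25.8,1.5],0]])

```text
t: 12.07
tool_pos: [0.5513, 0.0247, 0.1935]
orientation: [179.4, -0.3, 70.7]
ft_force: [11.4, 0.2, -8.4]
width: 0.225
gripper_force: 40.0
```

>>> jog_arm(rows=[[[-0.9,-5.9,0.3],0],[[-1.1,-11.9,0.6],0],[[-0.6,-17.9,0.9],0],[[0.7,-23.8,1.2],0],[[2.6,-29.4,1.5],0]])

```text
t: 12.48
tool_pos: [0.5241, 0.0335, 0.1919]
orientation: [179.4, -0.0, 70.6]
ft_force: [8.8, -6.3, -5.5]
width: 0.224
gripper_force: 40.0
```

>>> jog_arm(rows=[[[2.6,-5.4,0.4],0],[[5.8,-10.5,0.8],0],[[9.6,-15.1,1.2],0],[[14,-19.2,1.5],0],[[18.8,-22.8,1.8],0]])

```text
t: 12.9
tool_pos: [0.5062, 0.0558, 0.1902]
orientation: [179.7, 0.4, 70.5]
ft_force: [1.1, -10.9, 3.0]
width: 0.229
gripper_force: 40.0
```

>>> jog_arm(rows=[[[5.2,-3,0.3],0],[[10.7,-5.3,0.6],0],[[16.5,-7,0.9],0],[[22.4,-8,1.2],0],[[28.4,-8.2,1.5],0]])

```text
t: 13.32
tool_pos: [0.5039, 0.0863, 0.1885]
orientation: [-179.9, 0.6, 70.5]
ft_force: [-8.5, -10.0, 10.3]
width: 0.232
gripper_force: 40.0
```

>>> jog_arm(rows=[[[6,0.5,0.2],0],[[11.9,1.6,0.4],0],[[17.6,3.5,0.6],0],[[23,6.1,0.9],0],[[28.1,9.2,1.2],0]])

```text
t: 13.73
tool_pos: [0.5202, 0.1129, 0.1869]
orientation: [-179.6, 0.5, 70.7]
ft_force: [-11.0, -4.1, 9.7]
width: 0.226
gripper_force: 40.0
```

>>> jog_arm(rows=[[[4.7,3.8,0.3],0],[[8.9,8.1,0.6],0],[[12.5,12.8,0.9],0],[[15.6,18,1.2],0],[[18,23.5,1.5],0]])

```text
t: 14.15
tool_pos: [0.548, 0.1245, 0.1854]
orientation: [-179.6, 0.3, 70.8]
ft_force: [-10.4, -0.3, 6.4]
width: 0.226
gripper_force: 40.0
```

>>> jog_arm(rows=[[[1.7,5.7,0.3],0],[[2.8,11.6,0.6],0],[[3.1,17.6,0.9],0],[[2.7,23.6,1.2],0],[[1.6,29.5,1.5],0]])

```text
t: 14.57
tool_pos: [0.5763, 0.1186, 0.1839]
orientation: [-179.5, 0.1, 70.8]
ft_force: [-10.7, 3.0, 5.9]
width: 0.222
gripper_force: 40.0
```

>>> jog_arm(rows=[[[-1.8,5.7,0.3],0],[[-4.3,11.2,0.6],0],[[-7.4,16.3,0.9],0],[[-11.1,21,1.2],0],[[-15.4,25.2,1.5],0]])

```text
t: 14.98
tool_pos: [0.5961, 0.0988, 0.1826]
orientation: [-179.6, -0.3, 70.9]
ft_force: [-6.8, 9.0, 1.6]
width: 0.229
gripper_force: 40.0
```

>>> jog_arm(rows=[[[-4.7,3.7,0.3],0],[[-9.9,6.8,0.6],0],[[-15.3,9.3,0.9],0],[[-21,11.1,1.2],0],[[-26.9,12.2,1.5],0]])

```text
t: 15.4
tool_pos: [0.6021, 0.0708, 0.1813]
orientation: [-180.0, -0.6, 71.0]
ft_force: [2.3, 10.8, -4.7]
width: 0.223
gripper_force: 40.0
```

>>> jog_arm(rows=[[[-6,0.4,0.3],0],[[-12,0,0.6],0],[[-17.9,-1,0.9],0],[[-23.6,-2.8,1.2],0],[[-29.1,-5.2,1.5],0]])

```text
t: 15.82
tool_pos: [0.5906, 0.0426, 0.1798]
orientation: [179.7, -0.6, 70.9]
ft_force: [8.3, 8.2, -7.9]
width: 0.229
gripper_force: 40.0
```

>>> jog_arm(rows=[[[-5.2,-3.1,0.3],0],[[-9.9,-6.7,0.6],0],[[-14.2,-10.9,0.9],0],[[-17.9,-15.6,1.2],0],[[-21.1,-20.7,1.5],0]])

```text
t: 16.23
tool_pos: [0.5652, 0.0264, 0.1783]
orientation: [179.5, -0.4, 70.8]
ft_force: [10.8, 3.1, -8.5]
width: 0.227
gripper_force: 40.0
```

>>> jog_arm(rows=[[[-2.5,-5.4,0.3],0],[[-4.4,-11.1,0.6],0],[[-5.5,-17,0.9],0],[[-6,-23,1.2],0],[[-5.7,-29,1.5],0]])

```text
t: 16.65
tool_pos: [0.5361, 0.0274, 0.1767]
orientation: [179.4, -0.2, 70.6]
ft_force: [11.5, -2.7, -8.2]
width: 0.227
gripper_force: 40.0
```

>>> jog_arm(rows=[[[1,-5.9,0.3],0],[[2.7,-11.7,0.6],0],[[5,-17.2,0.9],0],[[8,-22.4,1.2],0],[[11.7,-27.2,1.5],0]])

```text
t: 17.07
tool_pos: [0.5137, 0.0432, 0.1752]
orientation: [179.4, 0.2, 70.5]
ft_force: [8.1, -11.0, -4.1]
width: 0.224
gripper_force: 40.0
```

>>> jog_arm(rows=[[[4.2,-4.3,0.3],0],[[8.8,-8.1,0.6],0],[[13.9,-11.3,0.9],0],[[19.3,-13.9,1.2],0],[[25,-15.8,1.5],0]])

```text
t: 17.48
tool_pos: [0.5029, 0.0685, 0.1736]
orientation: [179.9, 0.8, 70.4]
ft_force: [-4.0, -17.6, 9.5]
width: 0.225
gripper_force: 40.0
```

>>> jog_arm(rows=[[[2.4,-0.6,0.1],0],[[4.8,-1,0.2],0],[[7.2,-1.4,0.3],0],[[9.6,-1.7,0.4],0],[[12,-1.8,0.5],0]])

```text
t: 17.9
tool_pos: [0.5028, 0.0804, 0.1729]
orientation: [-179.9, 1.0, 70.4]
ft_force: [-8.9, -15.9, 12.6]
width: 0.226
gripper_force: 40.0
```

>>> jog_arm(rows=[[[2,0,0],0],[[4,0,0.1],0],[[6,0.2,0.1],0],[[7.5,0.3,0.2],0],[[7.5,0.3,0.2],0]])

```text
t: 18.32
tool_pos: [0.5043, 0.0882, 0.1725]
orientation: [-179.7, 1.0, 70.5]
ft_force: [-10.5, -15.0, 13.0]
width: 0.225
gripper_force: 40.0
```

>>> jog_arm(rows=[[[-2,0,-0.5],0],[[-3,0,-1],0],[[-4,0,-1.5],0],[[-5,0,-2],0],[[-5,0,-2],0]])

```text
t: 18.73
tool_pos: [0.504, 0.0878, 0.1729]
orientation: [-179.8, 0.4, 70.6]
ft_force: [-2.4, -5.9, -4.0]
width: 0.231
gripper_force: 40.0
```

>>> jog_arm(rows=[[[0,0,0],0],[[0,0,0],0],[[0,0,0],0],[[0,0,0],0],[[0,0,0],0]], gripper=0.3)

```text
t: 19.15
tool_pos: [0.5068, 0.0927, 0.1753]
orientation: [179.9, -0.1, 70.7]
ft_force: [-0.7, 0.9, -0.8]
width: 0.523
gripper_force: 0.0
```

>>> jog_arm(rows=[[[0,0,0],0],[[0,0,-10],0],[[0,0,-30],0],[[0,0,-60],0],[[0,0,-95],0]])

```text
t: 19.57
tool_pos: [0.5052, 0.0922, 0.2705]
orientation: [-179.9, 0.1, 70.7]
ft_force: [1.1, 0.0, -0.2]
width: 0.646
gripper_force: 0.0
```

>>> jog_arm(rows=[[[-30,0,-20],0],[[-65,0,-30],0],[[-90,0,-30],0],[[-100,0,-30],0],[[-100,0,-30],0]])

```text
t: 19.98
tool_pos: [0.4728, -0.0045, 0.3005]
orientation: [179.9, 0.1, 70.4]
ft_force: [0.7, 0.1, -0.2]
width: 0.648
gripper_force: 0.0
```

Run:
```python
from h import *
import cv2
im=get_image('wrist');s=get_image('side')
c=np.zeros((600,800,3),np.uint8)
c[:375,:450]=cv2.resize(im[:250,100:400,::-1],(450,375));c[:400,450:800]=cv2.resize(s[180:290,185:281,::-1],(350,400))
cv2.imwrite("pics/e.png",c);print(robot.get_obs()['ft_force'])
```

```text
[0.36989247 0.68119301 0.87696814]
```

View pics/e.png

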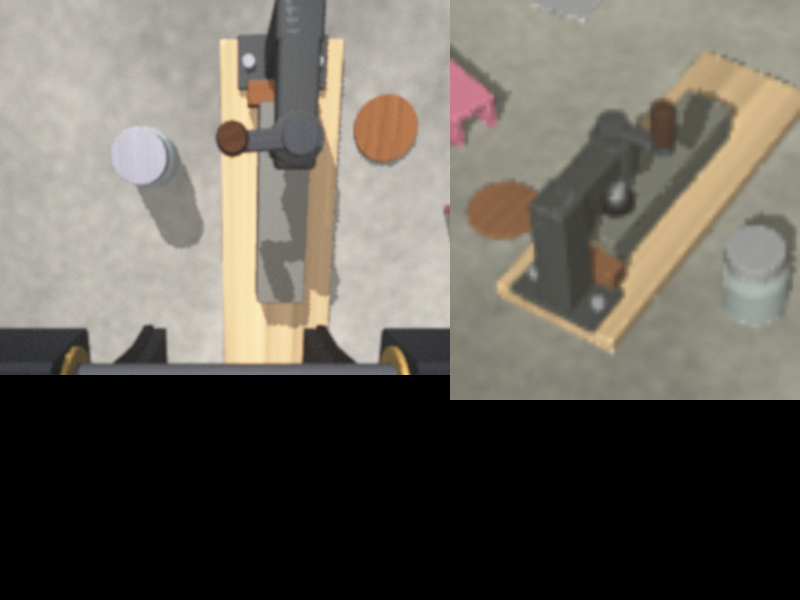

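The channel is against the stop (front end at (262,100) on the left), the pad is down on it, and the jar and rib have not moved. I'm handing in.

```bash
python3 -c "
from cell import robot
print(robot.close_job())"
```

```text
the job is handed in; nothing more can be done
None
```

The job is handed in: the channel is home and square against the stop. The pad is snugged to about 6 N over the free-running knob force, roughly 120–150 N of push by my estimate. The hand is clear, and the jar and rib are where they were.

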